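Index a printed wheel and tighten its locknut

ROBOT

A 6-joint arm with a two-finger parallel gripper is mounted at the origin on the work surface. World frame = base frame: x ahead of the robot, y to its left, z up, the work surface at z = 0. Lengths are in m, angles in rad, forces in N, time in s.
With the tool pointing down it reaches from about 0.35 to 0.725 m from the base axis. Payload 4.3 kg.
Tool frame: the origin (TCP) lies at the very end of the fingers, on their centre line; the grasp point (between the pads) lies r.grip_point_offset behind it (r.grip_point_offset is the distance from the TCP to the grasp point, in m); z points along the fingers, x is the direction in which the jaws open and shut, and the axes are right-handed (so a half turn about z gives the same grasp; the last joint's range is limited). The gripper opens to 85 mm and grips with 20 to 120 N. Pads are 22 mm wide; open, the fingers measure 114 mm over their backs; the gripper's body (76 mm by 85 mm) begins 54 mm behind the grasp point. The pads swing forward as they close: fully open they stand 13 mm farther back than shut.
Start: joints at [1.047, 0.377, 0.081, 1.274, 0, 1.46], TCP at [0.231, 0.527, 0.231] pointing down, gripper open.
Joint ranges: [-2.72, 2.72], [-0.84, 1.66], [-1.02, 1.22], [-1.77, 2.12], [-1.37, 1.28], [-3.14, 3.14]. Speed limits (rad/s): [2.57, 2.57, 3.14, 3.14, 3.14, 3.14].

INTERFACE

Orientations are given as a unit quaternion [w, x, y, z].
In Python, from plant import r gives the robot as it stands.
- The arm moves only by the tool send_rows, never from a script. Its argument "steps" is one flat list of numbers, 7 for each row, row after row: the opening, from 0 (shut) to 1 (fully open), then the shift along the tool's x, y, z in m, then the turn, a rotation vector about the tool's x, y, z in degrees. A call has 1 to 12 rows; each row shifts and turns the pose as measured when the row begins, along the tool's axes as they then stand; what a row does not reach is not made up. A row lasts 1/8 s, in which the tool goes at most 62.5 mm and 10.7 degrees, less where a joint would pass 70% of its speed; a pose out of reach is approached as far as the arm can. A call is refused whole if a number of a shift passes 0.0625 or a number of a turn 10.7, either way. A call with a gripper value outside its range is refused whole. The fingers move at their own pace and stop on an object; "newtons" is the grip in N (left out, the last holds). Time passes only in rows, so rows that do not move let the fingers close. It gives the time, the measured TCP pose, the force and the opening at its end, in the units of the state.
- r.sense(): the state, without advancing time (a new reading comes with each control period).
- r.grab_frame(name): name is "scene" or "top"; returns a dict with "pixels" (420x560x3 uint8, red, green, blue), "range_z" (420x560 float32, m along the optical axis (not along the pixel's ray), 0 where there is no reading), "fx", "fy", "cx", "cy" (pixels), "k1" (the pictures are not rectified: a ray, as slopes to the right and down, at radius r is drawn at 1 + k1 r^2 times it, then the intrinsics apply), "view" (4x4, takes a point from world to camera coordinates). Camera axes: x right, y down, z forward; pixel columns grow to the right and rows downward; lengths in m; the calibration is good to about 2 mm. A picture is of the moment at which its call begins.
- r.hand_in(): hands the job in, once; it reports no verdict.
The state is a dict: "time": time; "joint_pos": joint angles; "qvel": joint speeds; "effort": joint torques, N m; "tool_pos": TCP position; "tcp_rot": TCP orientation; "wrist_force": force on the tool from outside, world axes, zero at the start; "moment": the same for the moment, N m; "opening": finger opening in m.
Only numpy, scipy, OpenCV 4.12 (cv2) and the standard library are available. Lean on these libraries where they do the work, as an engineer would, in place of code of your own. Each camera call takes 0.05 s, during which the arm holds its last target. There are 200 camera calls.

TASK

Spin the printed wheel on its stand by hand until the slot in its rim is at the very top and let it stand still. Then take the locking bar from its wooden rest and lay it across the two notched cheeks with its tooth down in the slot, so that it sits fully home and the wheel cannot turn, and let go of it. With the bar holding the wheel, tighten the two-armed locknut on the axle by pushing its raised arm, the one on the far side, down as far as it goes; leave the bar in place, and leave the build platform, the jar and the scraper where they are.

Things in the scene. Friction and masses are not known exactly. Their poses are not given: they have to be found in the camera images.
- stand: Fixed bench stand. Origin: centre of its underside; x away from the robot at yaw 0, y along the axle, z up. Base 210 (x) x 164 x 12 mm. Axle 112 mm above the table at x = 0. Two upright cheeks at y = +-70 mm, 12 mm thick, 46 mm wide in x, notched on top at x = 0 (see bar_seat), 225 mm high; 52 mm free between rim and cheek. Low panels at x = +-100 mm, 110 mm wide, 82 mm high.
- wheel (a joint): Turn of the grey wheel about the axle (rad, endless): 0 or any whole turn = slot at the top; growing moves the top along the stand's +x. 170 mm in diameter, top 197 mm above the table, rim 24 mm wide, flat-sided, 21 mm deep, thinner web inside. Balanced, drag 0.025 N m, stops where left. The rim can be pinched from above across its width and dragged. The slot starts in the lower part.
- slot (a point): The mark: the only slot in the wheel's rim, 18 mm wide, cut across the whole tread and about 19 mm deep. The point lies in the middle of its mouth, at the tread, 85 mm from the axle.
- locknut (a joint): Turn of the locknut relative to the wheel (rad): 0 to 0.3 at first, stop at 1.0 (tight). Growing lowers its far (+x) arm. A steel bar 170 mm long, 16 mm wide, 14 mm thick along the axle, turning about the axle 94 mm from the wheel's middle on the stand's -y side, outside the cheek. Its drag on the wheel is 0.35 N m: it carries the wheel round unless the wheel is locked.
- nut_end (a point): Tip of the locknut arm to be pushed down, on the arm's centre line, 85 mm from the axle. With the slot at the top this arm is on the far side, at 0.65 rad minus the locknut's joint value above the level, so at last 0.35 rad below it. It turns with the wheel and the nut.
- bar_grip (a point): Centre of the black upright grip of the loose locking bar (about 0.3 kg). Grip 20 (x) x 34 (y) x 46 mm high, on the middle of a square steel bar 16 x 16 mm, 160 mm long along y; the bar's underside is 39 mm below this point. Under its middle a tooth, 16 mm thick (x), 34 mm long (y), wedge-shaped at its end, reaches 18 mm farther down. The same when turned half a turn about z.
- bar_seat (a point): Fixed on the stand: where the centre of the bar's grip lies when the bar is fully home, 238 mm above the table, over the axle, midway between the cheeks; axes as the stand's, the bar lies along y. The cheek notches are 18 mm wide, floor 199 mm above the table, straight walls up to 213 mm, above that a flared mouth.
- bar_rest: Fixed plywood rest that carries the bar at the start, to one or the other side of the stand. Origin: centre of its underside; 90 (x) x 150 (y) mm; two notched blocks at y = +-55 mm carry the bar's underside 50 mm above the table between notch walls 20 mm apart and 60 mm high. The bar lies along its y axis.
- platform_center (a point): Bystander: build platform, an aluminium and black block 100 x 140 x 60 mm with a printed lattice on top; this point is 25 mm above the table.
- jar_center (a point): Bystander: amber jar with a black cap, 70 mm in diameter, 110 mm high; this point is half-way up.
- scraper: Bystander: spatula-like scraper lying on the table; origin under its middle.
Things that resemble listed ones, but are neither listed nor needed, are in the scene too. Leave any green or purple look-alike of the part that bears bar_grip alone.

How it is judged:
By the outcome, as a careful person would: the job done as asked, in the order asked, and still so for the second after the job is handed in, with the robot touching nothing.
It also fails if it takes over 72 s, if anything falls off the work surface, if the arm or the gripper's body presses on something with over 40 N, if the wrist force passes 120 N, or if a joint passes its speed limit or range.

## Working session

There is one attempt and no reset: what is moved stays moved. The work goes in short steps, Python scripts to look and compute and a tool call to move; the robot and the scene stay as the last step left them, time stands still between calls to the robot, and variables do not carry over. Pictures are saved under pics/ and viewed, about 8 in all and at most 12, crops included, and the job is handed in when it is done.

Besides the shell and the picture viewer there is one more tool, called after "Request:" as name(argument=value, ...) on one line, values as JSON. send_rows: Moves the arm, as the interface text tells. Its arguments: {"type":"object","properties":{"steps":{"type":"array","items":{"type":"number"}},"newtons":{"type":"number"}},"required":["steps"]}

```bash
ls; mkdir -p pics
python3 - <<'E'
from plant import r
import cv2,numpy as np
print(r.grip_point_offset, r.sense())
for n in("scene","top"):
    f=r.grab_frame(n); np.savez(f"{n}0.npz",**f); cv2.imwrite(f"pics/{n}0.png",f["pixels"][...,::-1])
    print({k:f[k] for k in("fx","fy","cx","cy","k1")},np.linalg.inv(f["view"]).round(3).tolist())
E
```

```text
pics
0.0187 {'time': 0.0, 'joint_pos': array([ 1.04668640e+00,  3.78087790e-01,  7.96342984e-02,  1.27436880e+00,
       -3.78086477e-05,  1.46049547e+00]), 'qvel': array([ 1.02201596e-03, -9.57317530e-05,  8.72513957e-04,  6.45591094e-04,
        1.08921668e-03,  2.91848353e-04]), 'effort': array([ 1.82821504e-04, -4.63599980e+01,  2.69878775e+01,  2.09174427e-02,
       -3.82525371e-07, -1.30668613e-05]), 'tool_pos': array([0.23089056, 0.52590708, 0.23034999]), 'tcp_rot': array([ 4.74003633e-04,  8.37286789e-01,  5.46763026e-01, -8.95441147e-04]), 'wrist_force': array([ 1.38776118, -0.37991308, -0.88060218]), 'moment': array([-0.00314695, -0.00025534,  0.00433949]), 'opening': 0.08538911694252137}
{'fx': 410.02042820221874, 'fy': 410.02042820221874, 'cx': 280.05150918316355, 'cy': 211.1932503683575, 'k1': -0.007604413903884437} [[-0.451, 0.726, -0.519, 1.192], [0.892, 0.368, -0.261, 0.461], [0.001, -0.581, -0.814, 1.261], [0.0, 0.0, 0.0, 1.0]]
{'fx': 408.81135526280053, 'fy': 408.81135526280053, 'cx': 278.1397938632504, 'cy': 208.4294838143143, 'k1': -0.004839704197229643} [[-0.02, -0.997, 0.073, 0.39], [-1.0, 0.02, -0.006, 0.088], [0.005, -0.073, -0.997, 1.252], [0.0, 0.0, 0.0, 1.0]]
```

View pics/scene0.png

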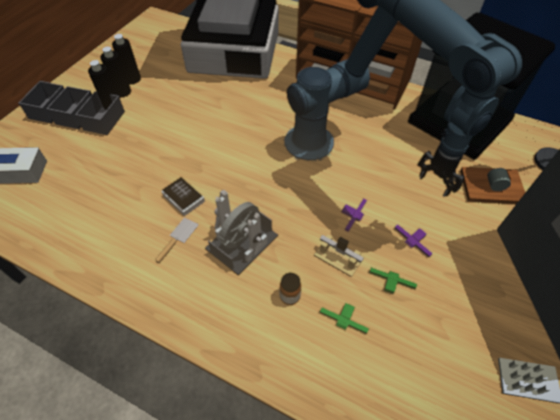

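View pics/top0.png

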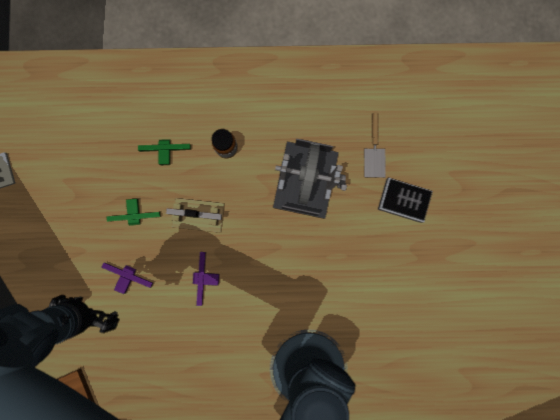

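Candidates for the bar in the top view are green (165,150), green (133,212), purple (127,278), purple (203,279), and steel with a black grip on the plywood rest (195,213). The description picks the last one. I'll check it in a crop and measure with the range data.

```bash
cat > h.py <<'E'
import numpy as np,cv2
def load(n): return dict(np.load(n))
def K(f): return np.array([[f["fx"],0,f["cx"]],[0,f["fy"],f["cy"]],[0,0,1.]]),np.array([f["k1"],0,0,0.])
def rays(f,uv):
    k,d=K(f); s=cv2.undistortPoints(np.array(uv,float).reshape(-1,1,2),k,d)[:,0]
    return np.c_[s,np.ones(len(s))]
def cloud(f):
    h,w=f["range_z"].shape; u,v=np.meshgrid(np.arange(w),np.arange(h))
    p=rays(f,np.c_[u.ravel(),v.ravel()])*f["range_z"].reshape(-1,1)
    T=np.linalg.inv(f["view"]); P=p@T[:3,:3].T+T[:3,3]; P[f["range_z"].ravel()==0]=np.nan
    return P.reshape(h,w,3)
def onplane(f,uv,z):
    T=np.linalg.inv(f["view"]); d=rays(f,uv)@T[:3,:3].T; return T[:3,3]+d*((z-T[2,3])/d[:,2:3])
def proj(f,P):
    T=f["view"]; k,d=K(f); return cv2.projectPoints(np.array(P,float).reshape(-1,1,3),cv2.Rodrigues(T[:3,:3])[0],T[:3,3],k,d)[0][:,0]
E
python3 - <<'E'
from h import *
t=load("top0.npz");s=load("scene0.npz")
C=cloud(t)
def rect(m,nm):
    P=C[m];P=P[~np.isnan(P[:,0])]
    (c,sz,a)=cv2.minAreaRect((P[:,:2]*1000).astype(np.float32)); print(nm,len(P),np.round(c),np.round(sz),round(a,1),'z',np.percentile(P[:,2],[5,50,95]).round(3))
H=C[...,2]
def box(u0,v0,u1,v1):
    m=np.zeros(H.shape,bool);m[v0:v1,u0:u1]=1;return m
st=box(265,130,352,225)
print("table",np.nanmedian(H[230:260,330:400]))
for lo,hi in((.205,.26),(.17,.204),(.07,.095),(.005,.03)): rect(st&(H>lo)&(H<hi),f"stand {lo}")
b=box(160,195,230,238)
for lo,hi in((.09,.13),(.058,.085),(.04,.056),(.005,.03)): rect(b&(H>lo)&(H<hi),f"bar {lo}")
for n,f,(u,v) in(("s",s,(245,232)),("t",t,(310,175))):
    pass
a=cv2.resize(s["pixels"][180:280,190:370],None,fx=4,fy=4,interpolation=cv2.INTER_CUBIC)
c=cv2.resize(t["pixels"][128:238,160:360],None,fx=3.6,fy=3.6,interpolation=cv2.INTER_CUBIC)
a=a[:,:720];cv2.imwrite("pics/c0.png",np.vstack([a[:, :720],c])[:796,:,::-1] if 0 else cv2.resize(np.vstack([a,c]),None,fx=.75,fy=.75)[...,::-1])
E
```

```text
table -0.000805518577244535
stand 0.205 118 [569.  -6.] [151.  47.] 76.9 z [0.208 0.218 0.224]
stand 0.17 572 [552. -14.] [161. 121.] 38.5 z [0.173 0.191 0.2  ]
stand 0.07 183 [569.  -7.] [148. 205.] 76.7 z [0.072 0.081 0.09 ]
stand 0.005 2354 [579. -15.] [264. 292.] 88.2 z [0.007 0.012 0.016]
bar 0.09 94 [467. 326.] [34. 20.] 83.0 z [0.1   0.111 0.115]
bar 0.058 331 [467. 327.] [162.  48.] 82.5 z [0.059 0.064 0.07 ]
bar 0.04 60 [466. 318.] [141.  49.] 82.7 z [0.045 0.051 0.056]
bar 0.005 957 [459. 336.] [210. 122.] 89.9 z [0.006 0.009 0.014]
```

View pics/c0.png

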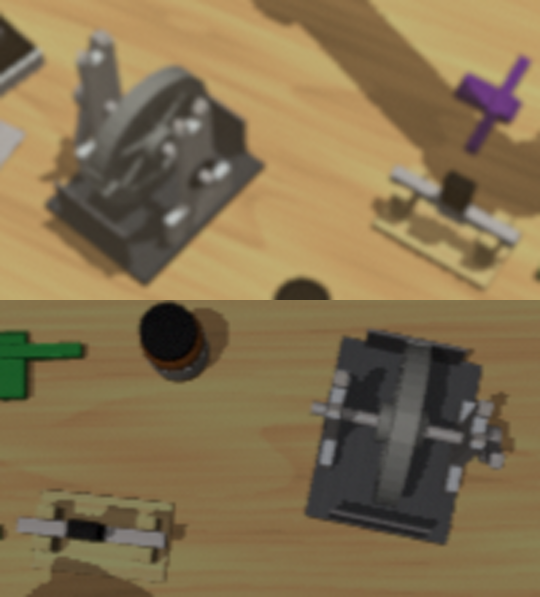

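The crop confirms the bar: steel with a black grip, on the plywood rest. The wheel's slot isn't visible yet, and the nut is at the right-hand cheek. Next I'll read the nut angle from the cloud to get the slot position.

```bash
cat >> h.py <<'E'
ang=np.deg2rad(-13.1); O=np.array([.569,-.0065,0]); R=np.array([[np.cos(ang),-np.sin(ang),0],[np.sin(ang),np.cos(ang),0],[0,0,1]])
def side(f,y,sc=2.0,half=130,z0=-.02,z1=.26):
    "picture rectified onto stand plane y (x right, z up), sc px/mm"
    xs=np.arange(-half,half,1/sc)/1000; zs=np.arange(z1*1000,z0*1000,-1/sc)/1000
    X,Z=np.meshgrid(xs,zs); P=np.c_[X.ravel(),np.full(X.size,y),Z.ravel()]@R.T+O
    m=proj(f,P).reshape(*X.shape,2).astype(np.float32); return cv2.remap(f["pixels"],m[...,0],m[...,1],cv2.INTER_CUBIC)
E
python3 - <<'E'
from h import *
ims=[]
for n in("top0","scene0"):
    f=load(n+".npz");C=cloud(f); S=(C-O)@R
    m=(S[...,1]<-.084)&(S[...,1]>-.11)&(S[...,2]>.02)&(abs(S[...,0])<.1)
    P=S[m]*1000; P=P[np.argsort(P[:,2])]; print(n,len(P)); print(P[::max(1,len(P)//25)].round().astype(int).tolist())
f=load("scene0.npz");g=load("top0.npz")
a=side(f,.012)
b=cv2.resize(g["pixels"][135:222,290:350],(360,522),interpolation=cv2.INTER_CUBIC)
im=np.zeros((600,790,3),np.uint8); im[:a.shape[0],:a.shape[1]]=a[:600]; im[-522:,-360:][:, 90:]=b[:,90:]
cv2.imwrite("pics/side0.png",im[...,::-1])
E
```

```text
top0 114
[[-12, -86, 101], [20, -93, 112], [18, -86, 119], [-17, -87, 121], [17, -88, 123], [10, -98, 125], [-17, -89, 126], [9, -95, 128], [3, -90, 129], [12, -94, 130], [13, -88, 130], [1, -87, 132], [2, -92, 135], [-14, -87, 137], [-9, -87, 148], [-7, -91, 155], [-25, -88, 160], [-12, -90, 167], [-19, -87, 176], [-17, -88, 183], [-34, -97, 185], [-32, -99, 188], [-31, -90, 188], [-20, -91, 190], [-21, -99, 191], [-29, -100, 192], [-31, -92, 192], [-33, -93, 193], [-24, -99, 194]]
scene0 80
[[33, -96, 32], [35, -88, 41], [28, -84, 45], [22, -85, 49], [32, -95, 51], [30, -96, 55], [26, -94, 59], [28, -86, 61], [24, -95, 67], [20, -88, 70], [20, -97, 73], [20, -86, 78], [20, -92, 78], [18, -92, 88], [18, -90, 97], [23, -92, 112], [19, -95, 117], [14, -90, 121], [17, -86, 123], [11, -92, 127], [-11, -93, 167], [-17, -88, 176], [-16, -95, 182], [-14, -89, 183], [-18, -87, 187], [-26, -94, 190], [-23, -96, 191]]
```

View pics/side0.png

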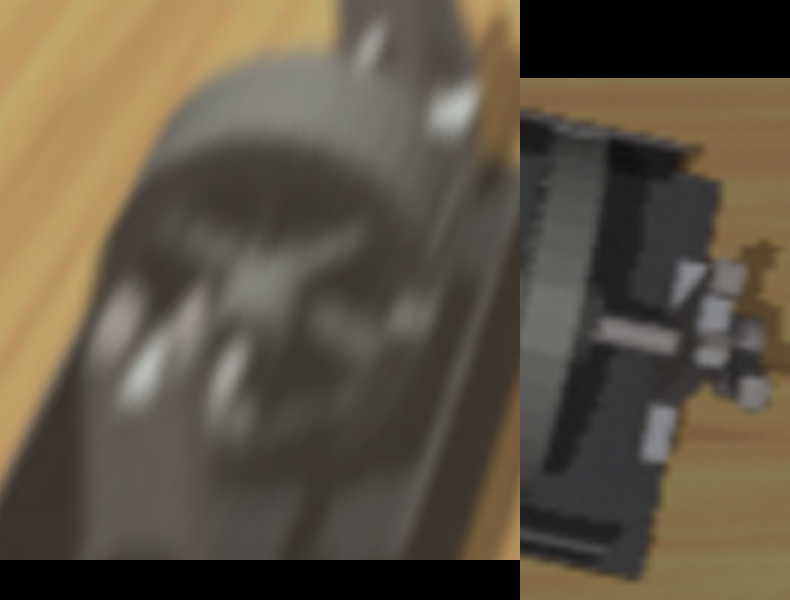

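The nut line runs from (30,32) to (-28,192) mm in stand x,z, so its far arm is at about -71° elevation. That puts the slot at about +91 to 108°, on the far side just below level, so the wheel has to turn by about -100°. I'll go above the rim first.

Request:
send_rows(steps=[0.65,0,0,-0.06,0,0,-10.5,0.65,-0.04,0.045,-0.01,0,0,0,0.65,-0.04,0.045,0,0,0,0,0.65,-0.04,0.045,0,0,0,0,0.65,-0.04,0.045,0,0,0,0,0.65,-0.04,0.045,0,0,0,0,0.65,-0.04,0.045,0,0,0,0,0.65,-0.04,0.045,0,0,0,0,0.65,-0.04,0.045,0,0,0,0,0.65,-0.04,0.045,0,0,0,0,0.65,-0.04,0.045,0,0,0,0,0.65,0,0,0,0,0,0], newtons=40)

```text
time: 1.6
tool_pos: [0.5889, 0.0192, 0.2962]
tcp_rot: [0.001, 0.781, 0.625, -0.008]
wrist_force: [-0.7, 0.8, -0.5]
opening: 0.0561
```

```bash
cat >> h.py <<'E'
from scipy.spatial.transform import Rotation as Rot
def delta(r,P,yaw):
    "tool-axis shift to world P and z-turn (deg) to tool-x yaw (deg)"
    s=r.sense();q=s["tcp_rot"];T=Rot.from_quat([q[1],q[2],q[3],q[0]])
    c,n=np.cos(np.deg2rad(yaw)),np.sin(np.deg2rad(yaw)); W=Rot.from_matrix(np.array([[c,n,0],[n,-c,0],[0,0,-1.]]))
    print("t",round(s["time"],2),"stand-frame tcp",(R.T@(s["tool_pos"]-O)*1000).round(1),"shift mm",(T.inv().apply(np.array(P)-s["tool_pos"])*1000).round(1),"turn",np.rad2deg((T.inv()*W).as_rotvec()).round(1),"F",s["wrist_force"].round(1),"open",round(s["opening"]*1000,1))
def stand(x,y,z): return O+R@np.array([x,y,z])
E
python3 -c "
from h import *;from plant import r
delta(r,stand(.0495,0,.149),76.9)"
```

```text
t 1.6 stand-frame tcp [ 13.6  29.5 296.2] shift mm [-27.8  36.8 147.3] turn [-0.4  0.8  0.5] F [-0.7  0.8 -0.5] open 56.1
```

Request:
send_rows(steps=[0.65,-0.028,0.037,0.02,-0.4,0.8,0.5,0.65,0,0,0.0,0,0,0,0.65,0,0,0.05,0,0,0,0.65,0,0,0.045,0,0,0,0.65,0,0,0.0,0,0,0])

```text
time: 2.22
tool_pos: [0.6169, -0.0126, 0.1792]
tcp_rot: [-0.002, 0.782, 0.623, 0.0]
wrist_force: [-0.0, -0.2, 0.0]
opening: 0.055
```

```bash
python3 -c "
from h import *;from plant import r
delta(r,stand(.0495,0,.149),76.9)
f=r.grab_frame('top'); np.savez('top1.npz',**f)
P=(cloud(f)-O)@R; m=(P[...,2]>.13)&(P[...,2]<.2)&(abs(P[...,1])<.03)&(P[...,0]<.0)&(P[...,0]>-.07)
q=P[m]; print(len(q),np.percentile(q[:,1]*1000,[3,50,97]).round(1))
"
```

```text
t 2.23 stand-frame tcp [ 48.    4.9 179.2] shift mm [-5.   1.6 30.2] turn [-0.2 -0.2  0.1] F [-0.  -0.2  0. ] open 55.0
6 [20.5 21.8 24.1]
```

Request:
send_rows(steps=[0.65,-0.005,0.002,0.03,0,0,0,0.65,0,0,0,0,0,0,0,0,0,0,0,0,0,0,0,0,0,0,0,0,0,0,0,0,0,0,0])

```text
time: 2.9
tool_pos: [0.6235, -0.0176, 0.1629]
tcp_rot: [0.005, 0.782, 0.624, 0.005]
wrist_force: [-1.9, -0.3, -7.4]
opening: 0.0231
```

```bash
python3 -c "
from h import *;from plant import r
delta(r,stand(.0495,0,.149),76.9)
for a in range(40,-46,-10): print(a,(75*np.sin(np.deg2rad(a))).round(1),(75*np.cos(np.deg2rad(a))+112-19-2).round(1))
"
```

```text
t 2.9 stand-frame tcp [ 55.6   1.5 162.9] shift mm [-1.5 -6.3 13.8] turn [ 0.8 -0.1  0.3] F [-1.9 -0.3 -7.4] open 23.1
40 48.2 148.5
30 37.5 156.0
20 25.7 161.5
10 13.0 164.9
0 0.0 166.0
-10 -13.0 164.9
-20 -25.7 161.5
-30 -37.5 156.0
-40 -48.2 148.5
```

Request:
send_rows(steps=[0.65,0,0,0,0,0,0,0.65,0,-0.004,0,0,0,0,0.65,0,-0.004,0.007,0,0,0,0.65,0,0,0.007,0,0,0,0.65,0,0,0,0,0,0])

```text
time: 3.52
tool_pos: [0.6174, -0.015, 0.1498]
tcp_rot: [0.006, 0.781, 0.624, 0.008]
wrist_force: [-0.7, -0.1, -0.7]
opening: 0.0557
```

```bash
python3 -c "
from h import *;from plant import r
delta(r,stand(.0485,0,.149),76.9)
f=load('top0.npz');P=(cloud(f)-O)@R;m=(P[...,2]>.15)&(P[...,2]<.2)&(abs(P[...,1])<.04)&(abs(P[...,0])<.06)
q=P[m];print(np.percentile(q[:,1]*1000,[2,50,98]).round(1))
"
```

```text
t 3.52 stand-frame tcp [ 49.1   2.7 149.8] shift mm [-2.7 -0.6  0.8] turn [ 1.1 -0.2  0.3] F [-0.7 -0.1 -0.7] open 55.7
[-11.7   0.3  11.7]
```

Request:
send_rows(steps=[0.3,-0.002,0,0,0,0,0,0,0,0,0,0,0,0,0,0,0,0,0,0,0])

```text
time: 3.9
tool_pos: [0.6172, -0.016, 0.1499]
tcp_rot: [0.005, 0.781, 0.624, 0.008]
wrist_force: [0.5, 2.3, -0.2]
opening: 0.0236
```

```bash
python3 -c "
from h import *;from plant import r
delta(r,stand(.0485,0,.149),76.9)
"
```

```text
t 3.9 stand-frame tcp [ 49.1   1.6 149.9] shift mm [-1.6 -0.7  0.9] turn [ 1.1 -0.4  0.3] F [ 0.5  2.3 -0.2] open 23.6
```

Request:
send_rows(steps=[0,0,-0.011,-0.0075,0,0,0,0,0,-0.012,-0.0055,0,0,0,0,0,-0.013,-0.0035,0,0,0,0,0,-0.013,-0.001,0,0,0])

```text
time: 4.4
tool_pos: [0.5745, -0.0062, 0.1677]
tcp_rot: [0.011, 0.782, 0.623, 0.013]
wrist_force: [6.2, 1.1, -4.6]
opening: 0.0236
```

```bash
python3 -c "
from h import *;from plant import r
delta(r,stand(0,0,.166),76.9)
"
```

```text
t 4.4 stand-frame tcp [  5.3   1.6 167.7] shift mm [-1.6 -5.4  1.5] turn [ 1.9 -0.4  0.2] F [ 6.2  1.1 -4.6] open 23.6
```

Dragging well, so I'll carry on to about -40°.

Request:
send_rows(steps=[0,0,-0.013,0.001,0,0,0,0,0,-0.013,0.003,0,0,0,0,0,-0.013,0.005,0,0,0,0,0,-0.011,0.007,0,0,0,0,0,-0.006,0.005,0,0,0])

```text
time: 5.03
tool_pos: [0.5364, 0.0027, 0.1591]
tcp_rot: [0.028, 0.781, 0.623, 0.027]
wrist_force: [2.1, -0.0, 12.6]
opening: 0.0236
```

```bash
python3 -c "
from h import *;from plant import r
delta(r,stand(-.0485,0,.149),76.9)
f=r.grab_frame('top'); np.savez('top1.npz',**f)
g=r.grab_frame('scene'); np.savez('sc1.npz',**g)
for f in(f,g):
  P=(cloud(f)-O)@R; m=(P[...,1]<-.084)&(P[...,1]>-.11)&(P[...,2]>.02)&(P[...,2]<.21)&(abs(P[...,0])<.1)
  P=P[m]*1000; P=P[np.argsort(P[:,0])];print(P[::max(1,len(P)//14)].round().astype(int).tolist())
a=side(g,.0,2); b=cv2.resize(g['pixels'][180:290,190:290],None,fx=5,fy=5,interpolation=cv2.INTER_CUBIC)
cv2.imwrite('pics/s1.png',b[...,::-1])
"
```

```text
t 5.03 stand-frame tcp [-33.8   1.6 159.1] shift mm [ -1.6 -15.4   8.9] turn [ 4.4 -0.4  0.2] F [ 2.1 -0.  12.6] open 23.6
[]
[[-78, -92, 130], [-60, -95, 122], [-51, -86, 122], [9, -94, 125], [17, -96, 125], [23, -87, 116], [31, -93, 119], [35, -86, 107], [41, -93, 112], [48, -96, 112], [56, -89, 109], [65, -94, 109], [72, -86, 111], [78, -90, 108], [84, -84, 104]]
```

View pics/s1.png

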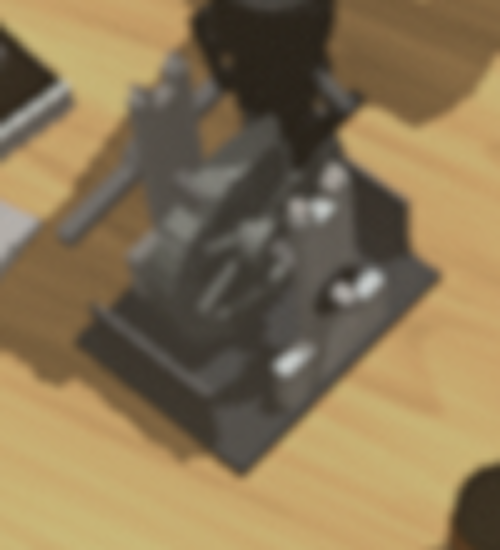

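The slot shows at crop (190,215), which is scene (228,223). Projecting candidate slot angles to compare.

```bash
python3 -c "
from h import *
g=load('sc1.npz')
for t in range(20,60,5):
  a=np.deg2rad(t); print(t,((proj(g,[stand(.085*np.sin(a),y,.112+.085*np.cos(a)) for y in(-.012,.012)])-[190,180])*5).round().tolist())
P=(cloud(g)-O)@R; m=(abs(P[...,1])<.009)&(P[...,0]>0)&(P[...,2]>.1)&(P[...,0]<.1)
q=P[m]; th=np.rad2deg(np.arctan2(q[:,0],q[:,2]-.112)); rr=np.hypot(q[:,0],q[:,2]-.112)*1000
for t in range(0,90,4):
  k=(th>=t)&(th<t+4)
  if k.any(): print(t,k.sum(),np.percentile(rr[k],[10,50,90]).round(1))
"
```

```text
20 [[191.0, 170.0], [219.0, 190.0]]
25 [[184.0, 179.0], [212.0, 199.0]]
30 [[178.0, 188.0], [205.0, 209.0]]
35 [[171.0, 198.0], [199.0, 218.0]]
40 [[166.0, 208.0], [193.0, 228.0]]
45 [[161.0, 218.0], [188.0, 238.0]]
50 [[156.0, 228.0], [183.0, 248.0]]
55 [[152.0, 237.0], [179.0, 257.0]]
0 8 [81.5 82.4 84.6]
4 8 [69.4 81.4 82.7]
8 12 [50.7 82.7 85. ]
12 9 [71.2 84.2 87.3]
16 10 [75.2 82.8 85.7]
20 9 [76.9 82.8 86.8]
24 5 [53.6 64.1 69. ]
28 8 [46.9 63.5 65.2]
32 8 [42.7 62.4 64.4]
36 19 [51.3 80.4 85.4]
40 11 [84.2 86.1 87.8]
44 11 [38.1 86.2 87.8]
48 11 [34.7 81.9 88.5]
52 6 [65.6 84.2 88.7]
56 8 [69.3 83.7 86.5]
60 7 [82.4 83.7 85.6]
64 8 [85.5 86.3 87.4]
68 6 [84.8 86.3 87.5]
72 5 [84.4 85.9 87.1]
76 5 [63.2 86.  86.7]
80 7 [42.2 83.7 85.6]
84 4 [59.5 85.1 87.4]
88 9 [50.9 84.8 87. ]
```

The slot is at about +30°. I'll release, slide back along the rim, pinch again and drag 30° more.

Request:
send_rows(steps=[0.6,0,0,0,0,0,0,0.6,0,0,0,0,0,0,0.6,-0.001,0.01,-0.003,4.4,0,0,0.6,0,0.011,-0.002,0,0,0,0.6,0,0,0,0,0,0])

```text
time: 5.75
tool_pos: [0.5521, -0.0027, 0.1639]
tcp_rot: [-0.005, 0.782, 0.624, 0.0]
wrist_force: [-0.7, 0.6, -0.1]
opening: 0.0511
```

```bash
python3 -c "
from h import *;from plant import r
delta(r,stand(-.013,0,.165),76.9)
"
```

```text
t 5.75 stand-frame tcp [-17.4  -0.2 163.9] shift mm [ 0.2  4.4 -1.1] turn [-0.4 -0.4  0.3] F [-0.7  0.6 -0.1] open 51.1
```

Request:
send_rows(steps=[0.3,0,0.004,-0.001,0,0,0,0,0,0,0,0,0,0,0,0,0,0,0,0,0,0,0,-0.012,0.002,0,0,0,0,0,-0.012,0.004,0,0,0,0,0,-0.012,0.006,0,0,0])

```text
time: 6.5
tool_pos: [0.5313, 0.0039, 0.1565]
tcp_rot: [0.005, 0.781, 0.624, 0.01]
wrist_force: [6.2, -0.4, 2.9]
opening: 0.0235
```

```bash
cat >> h.py <<'E'
def slot(r):
    for n in("top","scene"):
        f=r.grab_frame(n); P=(cloud(f)-O)@R; m=(abs(P[...,1])<.009)&(P[...,0]>-.05)&(P[...,2]>.13)&(P[...,2]<.21)
        q=P[m]; th=np.rad2deg(np.arctan2(q[:,0],q[:,2]-.112)); rr=np.hypot(q[:,0],q[:,2]-.112)*1000
        k=(rr<75)&(rr>55)&(th>-30); print(n,"slot th",k.sum(),np.percentile(th[k],[0,10,50,90,100]).round(1) if k.any() else "")
        np.savez(n+"L.npz",**f)
E
python3 -c "
from h import *;from plant import r
delta(r,stand(-.0485,0,.149),76.9)
slot(r)
"
```

```text
t 6.5 stand-frame tcp [-39.    1.6 156.5] shift mm [-1.6 -9.6  7.3] turn [ 1.1 -0.5  0.3] F [ 6.2 -0.4  2.9] open 23.5
top slot th 0 
scene slot th 20 [ 0.8  1.2  5.8 11.2 12.2]
```

Request:
send_rows(steps=[0,0,-0.0055,0.004,0,0,0,0,0,-0.0025,0.002,0,0,0,0,0,0,0,0,0,0])

```text
time: 6.98
tool_pos: [0.5281, 0.0046, 0.1544]
tcp_rot: [0.01, 0.781, 0.624, 0.013]
wrist_force: [2.4, 0.4, -3.8]
opening: 0.0233
```

```bash
python3 -c "
from h import *;from plant import r
delta(r,stand(-.0485,0,.149),76.9)
slot(r)
"
```

```text
t 6.97 stand-frame tcp [-42.4   1.6 154.4] shift mm [-1.6 -6.3  5.1] turn [ 1.9 -0.5  0.3] F [ 2.4  0.4 -3.8] open 23.3
top slot th 0 
scene slot th 21 [-2.1 -1.   1.5  7.3 10.2]
```

Request:
send_rows(steps=[0.6,0,0,0,0,0,0,0.6,0,0,0,0,0,0,0.6,-0.001,0,-0.03,1.9,0,0,0.6,0,0,-0.06,0,0,0,0.6,0.06,-0.02,-0.02,0,0,0,0.6,0.06,-0.02,0,0,0,0,0.6,0.06,-0.01,0,0,0,0])

```text
time: 7.95
tool_pos: [0.5131, 0.1869, 0.2645]
tcp_rot: [-0.01, 0.785, 0.62, -0.003]
wrist_force: [1.8, -1.1, 0.1]
opening: 0.0511
```

```bash
python3 -c "
from h import *;from plant import r
delta(r,[.467,.326,.16],82.5)
slot(r)
f=load('topL.npz')
P=(cloud(f)-O)@R; m=(abs(P[...,1])<.008)&(abs(P[...,0])<.03)&(P[...,2]>.1)
q=P[m]*1000; q=q[np.argsort(q[:,0])]; print([(round(a),round(c)) for a,_,c in q][::2])
b=cv2.resize(f['pixels'][125:235,265:355],None,fx=5,fy=5,interpolation=cv2.INTER_CUBIC)
cv2.imwrite('pics/t2.png',b[...,::-1])
print(((proj(f,[stand(x,y,.197) for x in(-.009,.009) for y in(-.012,.012)])-[265,125])*5).round().tolist())
"
```

```text
t 7.95 stand-frame tcp [-98.3 175.7 264.5] shift mm [123.9 -75.  106.9] turn [-1.1 -0.5 -5.9] F [ 1.8 -1.1  0.1] open 51.1
top slot th 26 [ 3.1  4.4  9.2 13.7 16.1]
scene slot th 21 [-1.4 -1.   1.8  9.5 10.4]
[(-30, 192), (-29, 192), (-28, 195), (-28, 190), (-26, 191), (-25, 193), (-24, 195), (-24, 193), (-22, 194), (-22, 193), (-21, 196), (-20, 197), (-20, 195), (-19, 196), (-17, 196), (-17, 195), (-17, 195), (-15, 198), (-15, 195), (-14, 196), (-13, 195), (-12, 195), (-12, 197), (-11, 198), (-10, 197), (-9, 197), (-8, 196), (-7, 196), (-6, 196), (-5, 198), (-4, 199), (-3, 196), (-2, 193), (-1, 194), (-1, 197), (4, 175), (5, 176), (6, 174), (7, 178), (8, 178), (10, 177), (11, 145), (12, 179), (13, 176), (14, 178), (15, 176), (15, 165), (16, 181), (16, 186), (17, 179), (17, 186), (17, 194), (18, 193), (18, 192), (18, 193), (19, 196), (19, 197), (21, 195), (21, 192), (22, 194), (23, 195), (24, 193), (25, 192), (26, 195), (27, 191), (27, 193), (29, 196), (29, 196)]
[[249.0, 241.0], [204.0, 232.0], [256.0, 208.0], [211.0, 199.0]]
```

View pics/t2.png

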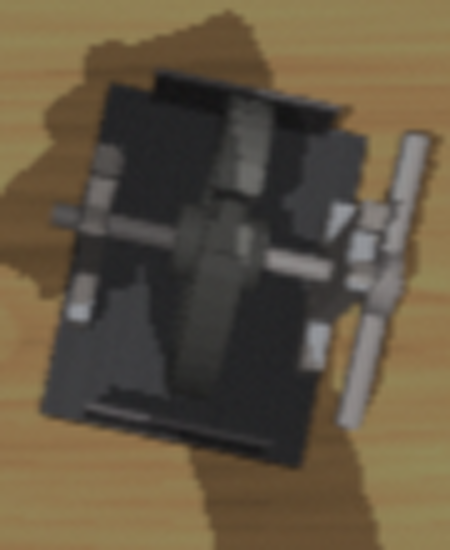

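In the top view the slot is dark at crop (235,208), and its edges are at x = 0 and +17 mm. That leaves it about 5.7° short, so I'll pinch once more.

```bash
python3 -c "
from h import *;from plant import r
delta(r,stand(-.033,0,.26),76.9)"
```

```text
t 8.05 stand-frame tcp [-99.3 179.3 263.8] shift mm [-179.6   65.7    0.8] turn [-1.2 -0.5  0.2] F [ 0.5 -0.5  0.2] open 51.3
```

Request:
send_rows(steps=[0.6,-0.06,0.022,0,-1.2,-0.5,0,0.6,-0.06,0.022,0,0,0,0,0.6,-0.06,0.022,0,0,0,0,0.6,0,0,0,0,0,0])

```text
time: 8.55
tool_pos: [0.5355, -0.0021, 0.2602]
tcp_rot: [-0.001, 0.78, 0.626, -0.002]
wrist_force: [0.5, 0.2, -0.4]
opening: 0.0512
```

```bash
python3 -c "
from h import *;from plant import r
delta(r,stand(-.033,0,.157),76.9)"
```

```text
t 8.55 stand-frame tcp [-33.6  -3.3 260.2] shift mm [  3.5   1.2 103.2] turn [-0.3  0.1  0.5] F [ 0.5  0.2 -0.4] open 51.2
```

Request:
send_rows(steps=[0.6,0.004,0,0.05,0,0,0,0.6,0,0,0.04,0,0,0,0.6,0,0,0.012,0,0,0,0.6,0,0,0.004,0,0,0,0.3,0,0,0,0,0,0,0,0,0,0,0,0,0,0,0,0,0,0,0,0])

```text
time: 9.43
tool_pos: [0.5356, 0.0027, 0.1541]
tcp_rot: [-0.002, 0.781, 0.625, -0.001]
wrist_force: [0.5, -0.2, -8.4]
opening: 0.0238
```

```bash
python3 -c "
from h import *;from plant import r
delta(r,stand(-.04,0,.152),76.9);slot(r)"
```

```text
t 9.43 stand-frame tcp [-34.7   1.4 154.1] shift mm [-1.4 -5.3  2.1] turn [-0.3 -0.   0.5] F [ 0.5 -0.2 -8.4] open 23.8
top slot th 0 
scene slot th 21 [-2.5 -0.9  2.   8.8 10.7]
```

Request:
send_rows(steps=[0,0,-0.005,0.0025,0,0,0,0,0,-0.004,0.0025,0,0,0,0,0,0,0,0,0,0])

```text
time: 9.9
tool_pos: [0.5343, 0.003, 0.1532]
tcp_rot: [0.005, 0.781, 0.625, 0.004]
wrist_force: [2.4, 0.8, -7.2]
opening: 0.0234
```

```bash
python3 -c "
from h import *;from plant import r
delta(r,stand(-.041,0,.150),76.9);slot(r)"
```

```text
t 9.9 stand-frame tcp [-36.    1.4 153.2] shift mm [-1.4 -5.1  3.2] turn [ 0.7 -0.   0.4] F [ 2.4  0.8 -7.2] open 23.4
top slot th 0 
scene slot th 18 [-3.  -2.7 -0.4  5.1  7.5]
```

Request:
send_rows(steps=[0,0,-0.007,0.004,0,0,0,0,0,-0.003,0.002,0,0,0,0,0,0,0,0,0,0])

```text
time: 10.38
tool_pos: [0.5293, 0.0042, 0.1501]
tcp_rot: [0.009, 0.781, 0.624, 0.008]
wrist_force: [4.5, -1.0, -3.7]
opening: 0.0237
```

```bash
python3 -c "
from h import *;from plant import r
delta(r,stand(-.041,0,.150),76.9);slot(r)"
```

```text
t 10.38 stand-frame tcp [-41.1   1.4 150.1] shift mm [-1.4  0.1  0.1] turn [ 1.4 -0.1  0.4] F [ 4.5 -1.  -3.7] open 23.7
top slot th 0 
scene slot th 22 [-10.4  -8.1  -4.7  -0.1   3.3]
```

Request:
send_rows(steps=[0.6,0,0,0,0,0,0,0.6,0,0,0,0,0,0,0.6,-0.001,0,-0.03,1.4,0,0,0.6,0,0,-0.06,0,0,0,0.6,0.06,-0.02,-0.02,0,0,0,0.6,0.06,-0.01,0,0,0,0,0.6,0.06,-0.01,0,0,0,0,0.6,0.06,-0.01,0,0,0,0])

```text
time: 11.48
tool_pos: [0.5249, 0.2475, 0.2591]
tcp_rot: [-0.008, 0.783, 0.621, -0.008]
wrist_force: [1.5, 0.1, -0.2]
opening: 0.0514
```

```bash
python3 -c "
from h import *;from plant import r
delta(r,[.467,.326,.16],82.5)
slot(r)
f=load('topL.npz')
P=(cloud(f)-O)@R; m=(abs(P[...,1])<.008)&(abs(P[...,0])<.03)&(P[...,2]>.1)
q=P[m]*1000; q=q[np.argsort(q[:,0])]; print([(round(a),round(c)) for a,_,c in q][::2])
C=cloud(f);m=(C[...,2]>.09)&(C[...,2]<.13)&(abs(C[...,0]-.467)<.04)&(abs(C[...,1]-.326)<.04)
print(cv2.minAreaRect((C[m][:,:2]*1000).astype(np.float32)))
"
```

```text
t 11.47 stand-frame tcp [-100.6  237.4  259.1] shift mm [ 63.5 -71.9 100.6] turn [-1.3  0.1 -5.7] F [ 1.5  0.1 -0.2] open 51.4
top slot th 29 [-4.9 -3.8  2.3  7.1  7.8]
scene slot th 14 [-8.  -7.7 -5.8 -0.6  1.1]
[(-30, 191), (-29, 190), (-29, 193), (-28, 192), (-27, 193), (-26, 194), (-25, 194), (-25, 198), (-24, 193), (-23, 199), (-22, 195), (-21, 196), (-20, 195), (-20, 196), (-19, 198), (-18, 194), (-17, 195), (-16, 193), (-15, 198), (-15, 194), (-13, 197), (-13, 195), (-12, 194), (-11, 196), (-10, 196), (-5, 175), (-5, 179), (-4, 177), (-3, 178), (-2, 179), (0, 178), (1, 177), (2, 175), (3, 177), (4, 132), (5, 178), (7, 173), (7, 133), (7, 176), (8, 188), (9, 185), (9, 138), (9, 195), (9, 192), (9, 196), (10, 196), (11, 190), (11, 195), (12, 199), (12, 196), (14, 193), (14, 196), (15, 198), (16, 197), (16, 199), (18, 197), (18, 197), (19, 193), (20, 194), (21, 193), (22, 195), (23, 195), (24, 198), (24, 197), (26, 192), (27, 192), (28, 193), (29, 191), (30, 193)]
((0.0, 0.0), (0.0, 0.0), 0.0)
```

The slot edges are now at about -9 and +9 mm, so it's centred at the top. Going to the bar.

Request:
send_rows(steps=[0.75,0.032,-0.036,0,-1.3,0,-5.7,0.75,0.032,-0.036,0.02,0,0,0,0.75,0,0,0,0,0,0])

```text
time: 11.95
tool_pos: [0.4606, 0.327, 0.2365]
tcp_rot: [-0.001, 0.748, 0.664, -0.004]
wrist_force: [1.3, -0.1, -0.7]
opening: 0.0638
```

```bash
python3 -c "
from h import *;from plant import r
delta(r,[.467,.326,.073],82.7)
"
```

```text
t 11.95 stand-frame tcp [-181.2  300.3  236.5] shift mm [  0.4   7.5 163.4] turn [-0.4  0.2  0.5] F [ 1.3 -0.1 -0.7] open 63.8
```

Request:
send_rows(steps=[0.75,0,0.0075,0.05,0,0,0.5,0.75,0,0,0.05,0,0,0,0.75,0,0,0.03,0,0,0,0.75,0,0,0,0,0,0])

```text
time: 12.45
tool_pos: [0.4691, 0.3214, 0.1046]
tcp_rot: [0.0, 0.751, 0.66, -0.004]
wrist_force: [-1.2, 1.0, 0.9]
opening: 0.0642
```

```bash
python3 -c "
from h import *;from plant import r
delta(r,[.467,.326,.073],82.7)
"
```

```text
t 12.45 stand-frame tcp [-171.6  296.7  104.6] shift mm [ 4.5 -2.5 31.6] turn [-0.3  0.4 -0.1] F [-1.2  1.   0.9] open 64.2
```

Request:
send_rows(steps=[0.75,0.0045,-0.0025,0.015,0,0,0,0.75,0,0,0.014,0,0,0,0.75,0,0,0.003,0,0,0])

```text
time: 12.82
tool_pos: [0.4699, 0.3264, 0.0742]
tcp_rot: [0.001, 0.752, 0.659, -0.002]
wrist_force: [-0.3, 1.1, 0.6]
opening: 0.064
```

```bash
python3 -c "
from h import *;from plant import r
delta(r,[.467,.326,.073],82.7)
"
```

```text
t 12.82 stand-frame tcp [-172.   301.8   74.2] shift mm [-0.8 -2.8  1.2] turn [-0.1  0.2 -0.2] F [-0.3  1.1  0.6] open 64.0
```

Request:
send_rows(steps=[0.75,-0.001,-0.003,0.001,0,0,0,0.5,0,0,0,0,0,0,0.2,0,0,0,0,0,0,0.2,0,0,0,0,0,0,0.2,0,0,0,0,0,0], newtons=80)

```text
time: 13.45
tool_pos: [0.4675, 0.3267, 0.0747]
tcp_rot: [0.001, 0.752, 0.659, -0.0]
wrist_force: [-0.1, 0.3, -1.2]
opening: 0.0326
```

```bash
python3 -c "
from h import *;from plant import r
delta(r,[.467,.326,.22],82.7)
"
```

```text
t 13.45 stand-frame tcp [-174.4  301.5   74.7] shift mm [  -1.    -0.2 -145.3] turn [ 0.1  0.1 -0.2] F [-0.1  0.3 -1.2] open 32.6
```

Request:
send_rows(steps=[0.2,0,0,-0.03,0,0,0,0.2,0,0,-0.05,0,0,0,0.2,0,0,-0.06,0,0,0,0.2,0,0,-0.06,0,0,0,0.2,0,0,-0.04,0,0,0,0.2,0,0,0,0,0,0])

```text
time: 14.2
tool_pos: [0.465, 0.3253, 0.3172]
tcp_rot: [0.001, 0.752, 0.659, -0.006]
wrist_force: [1.2, -0.2, -3.6]
opening: 0.0328
```

```bash
python3 -c "
from h import *;from plant import r
delta(r,stand(0,0,.3),76.9)
f=r.grab_frame('scene');np.savez('sc3.npz',**f)
P=proj(f,[r.sense()['tool_pos']])[0].astype(int);print(P)
b=cv2.resize(f['pixels'][max(P[1]-50,0):P[1]+50,P[0]-60:P[0]+60],None,fx=4,fy=4,interpolation=cv2.INTER_CUBIC)
cv2.imwrite('pics/s3.png',b[...,::-1])
"
```

```text
t 14.2 stand-frame tcp [-176.5  299.6  317.2] shift mm [-315.2  146.6   19. ] turn [-0.4  0.5  5.6] F [ 1.2 -0.2 -3.6] open 32.8
[351 201]
```

View pics/s3.png

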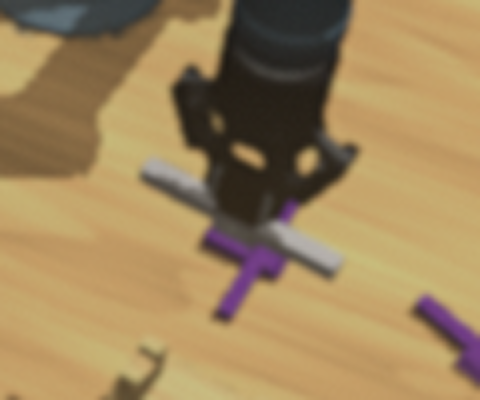

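The crop shows the bar held at (245,220), level and square. Carrying it over the stand.

Request:
send_rows(steps=[0.2,0,0,0,-0.4,0.5,5.6,0.2,-0.05,0.03,0,0,0,0,0.2,-0.05,0.03,0,0,0,0,0.2,-0.05,0.03,0,0,0,0,0.2,-0.05,0.03,0,0,0,0,0.2,-0.05,0.03,0,0,0,0,0.2,-0.04,0.02,0,0,0,0,0.2,0,0,0,0,0,0,0.2,0,0,0,0,0,0])

```text
time: 15.38
tool_pos: [0.5562, -0.006, 0.2885]
tcp_rot: [-0.011, 0.783, 0.622, -0.019]
wrist_force: [-0.7, 0.5, -2.4]
opening: 0.0332
```

```bash
cat >> h.py <<'E'
def barpose(f,zlo,zhi,xy,rad=.1):
    C=cloud(f);m=(C[...,2]>zlo)&(C[...,2]<zhi)&(np.hypot(C[...,0]-xy[0],C[...,1]-xy[1])<rad)
    S=((C[m]-O)@R*1000).astype(np.float32); 
    for s,lab in((S[S[:,1]<-30],'-y'),(S[S[:,1]>30],'+y')): print(lab,len(s),"x mid",((s[:,0].min()+s[:,0].max())/2).round(1) if len(s) else '',np.median(s,0).round(1) if len(s) else '')
E
python3 -c "
from h import *;from plant import r
delta(r,stand(0,0,.3),76.9)
z=r.sense()['tool_pos'];z0=z[2]+.0143-.039
for n in('top','scene'):
  f=r.grab_frame(n); print(n,z0);barpose(f,z0+.004,z0+.022,z)
"
```

```text
t 15.38 stand-frame tcp [-12.6  -2.4 288.5] shift mm [  2.2  12.1 -12. ] turn [-2.3  0.9 -0. ] F [-0.7  0.5 -2.4] open 33.2
top 0.2638150580132846
-y 0 x mid  
+y 119 x mid -14.0 [-16.2  55.7 278.3]
scene 0.2638150580132846
-y 70 x mid -11.0 [ -8.  -59.1 278.7]
+y 93 x mid -10.9 [-10.4  56.  276.6]
```

Request:
send_rows(steps=[0.2,0.002,0.012,0,-2.3,0.9,0,0.2,0,0,0,0,0,0])

```text
time: 15.72
tool_pos: [0.5678, -0.0035, 0.288]
tcp_rot: [-0.0, 0.782, 0.624, 0.0]
wrist_force: [-0.1, -0.1, -2.5]
opening: 0.033
```

```bash
python3 -c "
from h import *;from plant import r
delta(r,stand(0,0,.2237),76.9)
z=r.sense()['tool_pos'];z0=z[2]+.0143-.039
for n in('top','scene'):
  f=r.grab_frame(n); np.savez(n+'L.npz',**f); print(n,z0);barpose(f,z0+.004,z0+.022,z)
"
```

```text
t 15.72 stand-frame tcp [ -1.8   2.7 288. ] shift mm [-2.7  1.8 64.3] turn [-0.  -0.   0.3] F [-0.1 -0.1 -2.5] open 33.0
top 0.2633190291994457
-y 0 x mid  
+y 125 x mid -3.5 [ -5.9  59.6 278.6]
scene 0.2633190291994457
-y 69 x mid 0.2 [  2.5 -53.9 276.8]
+y 106 x mid -0.2 [  0.8  58.9 276.4]
```

Request:
send_rows(steps=[0.2,-0.0027,0.002,0.015,0,0,0,0.2,0,0,0.015,0,0,0,0.2,0,0,0.004,0,0,0])

```text
time: 16.2
tool_pos: [0.5683, -0.006, 0.2515]
tcp_rot: [-0.001, 0.781, 0.624, -0.001]
wrist_force: [0.3, -0.9, -2.1]
opening: 0.0332
```

```bash
python3 -c "
from h import *;from plant import r
delta(r,stand(0,0,.2237),76.9)
"
```

```text
t 16.2 stand-frame tcp [ -0.8   0.3 251.5] shift mm [-0.3  0.9 27.8] turn [-0.2  0.   0.4] F [ 0.3 -0.9 -2.1] open 33.2
```

Request:
send_rows(steps=[0.2,0,0.001,0.006,0,0,0.3,0.2,0,0,0.006,0,0,0,0.2,0,0,0.005,0,0,0])

```text
time: 16.58
tool_pos: [0.5693, -0.0064, 0.2333]
tcp_rot: [-0.001, 0.783, 0.622, -0.001]
wrist_force: [0.1, -0.1, -3.8]
opening: 0.0331
```

```bash
python3 -c "
from h import *;from plant import r
delta(r,stand(0,0,.2237),76.9)
"
```

```text
t 16.57 stand-frame tcp [3.000e-01 2.000e-01 2.333e+02] shift mm [-0.2 -0.2  9.6] turn [-0.2  0.   0.1] F [ 0.1 -0.1 -3.8] open 33.1
```

Request:
send_rows(steps=[0.2,0,0,0.005,0,0,0,0.2,0,0,0.004,0,0,0,0.2,0,0,0.003,0,0,0,0.2,0,0,0.003,0,0,0])

```text
time: 17.08
tool_pos: [0.5695, -0.0064, 0.2236]
tcp_rot: [0.001, 0.783, 0.622, 0.001]
wrist_force: [-6.8, 0.9, 13.3]
opening: 0.0329
```

```bash
python3 -c "
from h import *;from plant import r
delta(r,stand(0,0,.2237),76.9)
"
```

```text
t 17.07 stand-frame tcp [4.000e-01 2.000e-01 2.236e+02] shift mm [-0.2 -0.4 -0.1] turn [0.1 0.  0.1] F [-6.8  0.9 13.3] open 32.9
```

It's home at the expected height, with contact force. Release, rise, look.

Request:
send_rows(steps=[0.4,0,0,0,0,0,0,0.6,0,0,0,0,0,0,0.6,0,0,0,0,0,0,0.6,0,0,-0.02,0,0,0,0.6,0,0,-0.05,0,0,0,0.3,0,0,-0.03,0,0,0,0,-0.06,-0.04,0,0,0,0,0,-0.06,-0.04,0,0,0,0,0,-0.04,-0.03,0,0,0,0,0,0,0,0,0,0,0])

```text
time: 18.32
tool_pos: [0.4376, -0.1301, 0.3252]
tcp_rot: [0.003, 0.782, 0.623, 0.001]
wrist_force: [0.3, 1.1, 1.2]
opening: -0.0002
```

```bash
python3 -c "
from h import *;from plant import r
delta(r,stand(.07,-.094,.25),76.9)
for n in('top','scene'):
  f=r.grab_frame(n);np.savez(n+'4.npz',**f); P=(cloud(f)-O)@R*1000
  for nm,m in(('grip top',(abs(P[...,1])<12)&(abs(P[...,0])<8)&(P[...,2]>220)),('bar-',(P[...,1]<-25)&(P[...,1]>-60)&(abs(P[...,0])<12)&(P[...,2]>205)),('bar+',(P[...,1]>25)&(P[...,1]<60)&(abs(P[...,0])<12)&(P[...,2]>205))):
    print(n,nm,m.sum(),np.median(P[m],0).round(1))
  m=(P[...,1]<-85)&(P[...,1]>-103)&(P[...,2]>60)&(P[...,2]<195)&(abs(P[...,0])<95)
  q=P[m];q=q[np.argsort(q[:,0])];print('nut',q[::max(1,len(q)//16)].round().astype(int).tolist())
f=load('top4.npz');g=load('scene4.npz')
im=np.hstack([cv2.resize(x,(400,400),interpolation=cv2.INTER_CUBIC) for x in(f['pixels'][130:230,265:365],g['pixels'][175:285,185:295])])
cv2.imwrite('pics/b4.png',im[...,::-1])
"
```

```text
t 18.32 stand-frame tcp [-100.  -150.2  325.2] shift mm [ 55.8 169.6  76.2] turn [0.4 0.1 0.2] F [0.3 1.1 1.2] open -0.2
top grip top 63 [1.000e-01 1.000e-01 2.602e+02]
top bar- 92 [ -1.1 -42.4 214.5]
top bar+ 91 [ -0.7  42.4 214.4]
nut [[-80, -90, 86], [-70, -97, 90], [-60, -91, 96], [-51, -97, 103], [-40, -87, 96], [-30, -98, 107], [-21, -89, 111], [-14, -87, 121], [-8, -98, 131], [2, -90, 130], [18, -96, 129], [30, -88, 131], [41, -99, 135], [49, -100, 138], [57, -94, 145], [68, -96, 139], [76, -90, 146]]
scene grip top 31 [ 2.000e-01 -7.000e-01  2.586e+02]
scene bar- 51 [  4.6 -42.7 212.8]
scene bar+ 56 [  3.7  42.4 212.5]
nut [[11, -92, 129], [13, -91, 126], [16, -98, 122], [20, -93, 125], [24, -88, 128], [27, -85, 128], [30, -87, 130], [33, -93, 134], [37, -86, 120], [41, -93, 136], [43, -87, 132], [49, -95, 137], [51, -85, 126], [55, -89, 138], [60, -86, 146], [64, -87, 144], [69, -87, 143], [73, -88, 141], [77, -93, 147], [80, -93, 150], [81, -91, 135]]
```

View pics/b4.png

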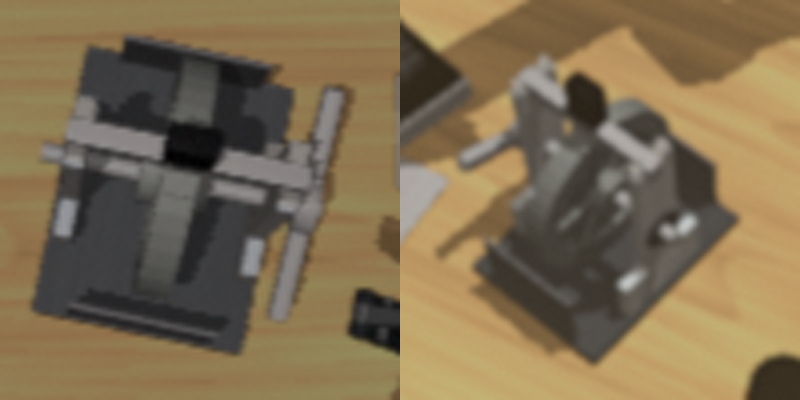

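The bar is home: grip top at 260 mm, bar top at 214 mm, crop (190,145). The nut's far arm is raised about 20°, so next I'll go above its tip with the fingers shut.

Request:
send_rows(steps=[0,0.018,0.06,0,0,0,0,0,0.018,0.06,0,0,0,0,0,0.018,0.058,0,0,0,0,0,0,0,0,0,0,0], newtons=80)

```text
time: 18.92
tool_pos: [0.632, -0.1101, 0.3195]
tcp_rot: [0.001, 0.78, 0.626, 0.001]
wrist_force: [-1.7, -0.3, -0.5]
opening: 0.0002
```

```bash
python3 -c "
from h import *;from plant import r
delta(r,stand(.077,-.096,.165),76.9)"
```

```text
t 18.93 stand-frame tcp [ 84.8 -86.6 319.5] shift mm [ -9.3  -8.2 154.5] turn [ 0.1 -0.   0.6] F [-1.7 -0.3 -0.5] open 0.2
```

Request:
send_rows(steps=[0,-0.0095,-0.008,0.05,0,0,0.6,0,0,0,0.05,0,0,0,0,0,0,0.03,0,0,0,0,0,0,0,0,0,0])

```text
time: 19.42
tool_pos: [0.625, -0.1132, 0.1854]
tcp_rot: [0.001, 0.781, 0.625, 0.002]
wrist_force: [0.2, 0.4, 0.2]
opening: -0.0
```

```bash
python3 -c "
from h import *;from plant import r
delta(r,stand(.077,-.096,.165),76.9)"
```

```text
t 19.43 stand-frame tcp [ 78.7 -91.2 185.4] shift mm [-4.8 -1.8 20.4] turn [ 0.2 -0.   0.5] F [0.2 0.4 0.2] open -0.0
```

Request:
send_rows(steps=[0,-0.005,-0.002,0.02,0,0,0,0,0,0,0.015,0,0,0,0,0,0,0.01,0,0,0,0,0,0,0.01,0,0,0,0,0,0,0.01,0,0,0])

```text
time: 20.05
tool_pos: [0.6316, -0.1182, 0.1302]
tcp_rot: [0.011, 0.78, 0.626, 0.008]
wrist_force: [-0.3, -0.2, 4.3]
opening: -0.0004
```

```bash
python3 -c "
from h import *;from plant import r
delta(r,stand(.077,-.096,.09),76.9)"
```

```text
t 20.05 stand-frame tcp [ 86.3 -94.6 130.2] shift mm [ -1.3 -10.4  39.9] turn [1.6 0.  0.6] F [-0.3 -0.2  4.3] open -0.4
```

Request:
send_rows(steps=[0,0,-0.006,0.003,1.6,0,0.6,0,0,-0.005,0.008,0,0,0,0,0,-0.002,0.01,0,0,0])

```text
time: 20.42
tool_pos: [0.6255, -0.1168, 0.1138]
tcp_rot: [0.005, 0.783, 0.621, 0.004]
wrist_force: [3.0, -0.4, 4.9]
opening: 0.0002
```

```bash
python3 -c "
from h import *;from plant import r
delta(r,stand(.077,-.096,.09),76.9)"
```

```text
t 20.43 stand-frame tcp [ 80.1 -94.6 113.8] shift mm [-1.4 -3.4 23.8] turn [ 0.7  0.  -0. ] F [ 3.  -0.4  4.9] open 0.2
```

Request:
send_rows(steps=[0,0,-0.003,0.007,0,0,0,0,0,-0.001,0.008,0,0,0,0,0,-0.001,0.006,0,0,0])

```text
time: 20.8
tool_pos: [0.6232, -0.1162, 0.0946]
tcp_rot: [0.006, 0.784, 0.621, 0.005]
wrist_force: [0.0, 0.3, 6.2]
opening: 0.0
```

```bash
python3 -c "
from h import *;from plant import r
delta(r,stand(.077,-.096,.09),76.9)"
```

```text
t 20.8 stand-frame tcp [ 77.6 -94.6  94.6] shift mm [-1.4 -0.7  4.6] turn [ 0.9  0.  -0.1] F [0.  0.3 6.2] open 0.0
```

Request:
send_rows(steps=[0,0,-0.001,0.005,0,0,0,0,0,0,0.004,0,0,0])

```text
time: 21.05
tool_pos: [0.6229, -0.1161, 0.0914]
tcp_rot: [0.008, 0.784, 0.621, 0.006]
wrist_force: [-10.1, 2.4, 33.8]
opening: -0.0002
```

```bash
python3 -c "
from h import *;from plant import r
delta(r,stand(.077,-.096,.09),76.9)"
```

```text
t 21.05 stand-frame tcp [ 77.3 -94.5  91.4] shift mm [-1.5 -0.3  1.4] turn [ 1.1  0.  -0.1] F [-10.1   2.4  33.8] open -0.2
```

The force rose from 6 to 34 N, so that's the stop. One short hold to confirm, then retreat up and away.

Request:
send_rows(steps=[0,0,0,0.003,0,0,0,0,0,0,-0.01,0,0,0,0,0,0.005,-0.05,0,0,0,0,0,0.005,-0.06,0,0,0,0,0,0,-0.06,0,0,0,0,0,0,-0.05,0,0,0,0,-0.06,-0.04,0,0,0,0,0,-0.06,-0.05,0,0,0,0,0,-0.03,-0.05,0,0,0,0,0,0,-0.04,0,0,0,0])

```text
time: 22.3
tool_pos: [0.4255, -0.2077, 0.3183]
tcp_rot: [-0.004, 0.783, 0.622, -0.002]
wrist_force: [1.2, 0.0, 0.6]
opening: -0.0002
```

```bash
python3 -c "
from h import *;from plant import r
delta(r,stand(.07,-.094,.25),76.9)
for n in('top','scene'):
  f=r.grab_frame(n);np.savez(n+'5.npz',**f); P=(cloud(f)-O)@R*1000
  for nm,m in(('grip top',(abs(P[...,1])<12)&(abs(P[...,0])<8)&(P[...,2]>220)),('bar-',(P[...,1]<-25)&(P[...,1]>-60)&(abs(P[...,0])<12)&(P[...,2]>205)),('bar+',(P[...,1]>25)&(P[...,1]<60)&(abs(P[...,0])<12)&(P[...,2]>205))):
    print(n,nm,m.sum(),np.median(P[m],0).round(1))
  m=(P[...,1]<-85)&(P[...,1]>-103)&(P[...,2]>60)&(P[...,2]<195)&(abs(P[...,0])>25)&(abs(P[...,0])<80)
  q=P[m]; 
  for s in(q[:,0]<0,q[:,0]>0):
    if s.sum()>5: print('nut',s.sum(),np.rad2deg(np.polyfit(q[s][:,0],q[s][:,2],1)[0]),np.median(q[s],0).round())
f=load('top5.npz');g=load('scene5.npz')
im=np.hstack([cv2.resize(x,(400,400),interpolation=cv2.INTER_CUBIC) for x in(f['pixels'][110:240,265:395],g['pixels'][175:285,185:295])])
cv2.imwrite('pics/b5.png',im[...,::-1])
"
```

```text
t 22.3 stand-frame tcp [ -94.1 -228.5  318.3] shift mm [134.2 164.9  67. ] turn [-0.5 -0.1  0.1] F [1.2 0.  0.6] open -0.2
top grip top 66 [  0.3   0.4 260.8]
top bar- 92 [-1.000e-01 -4.190e+01  2.149e+02]
top bar+ 90 [-2.000e-01  4.220e+01  2.143e+02]
nut 108 -20.047709870331804 [-54. -93. 139.]
nut 78 -22.1392301229797 [ 55. -94.  98.]
scene grip top 31 [ 7.000e-01 -2.000e-01  2.591e+02]
scene bar- 55 [  4.9 -42.6 212.4]
scene bar+ 53 [  4.2  42.5 213.1]
nut 28 -12.266956291660634 [-64. -91. 141.]
nut 57 -24.254359964022537 [ 52. -91.  98.]
```

View pics/b5.png

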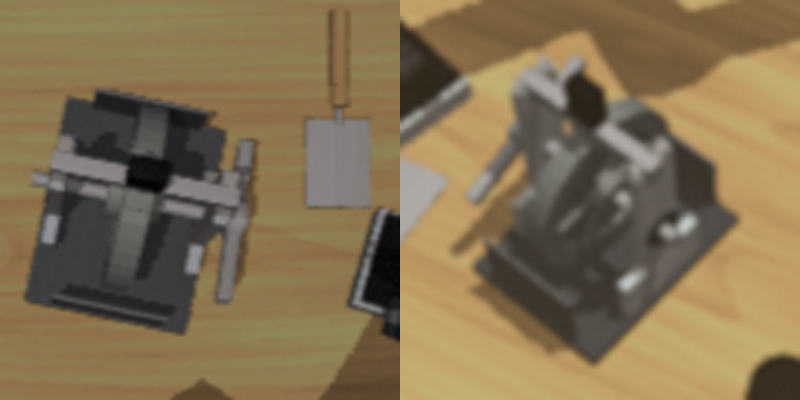

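The nut's far arm is now at about -20° (-0.35 rad, the stop), the bar is home at crop (150,172), and the scraper, platform and jar look unmoved. Handing in.

```bash
python3 -c "
from plant import r
print(r.hand_in())"
```

```text
the job is handed in; nothing more can be done
None
```

The job is done and handed in at about 22 s; no verdict came back.

- **Wheel:** I turned it about 100° in three pinched drags. A top-view check put the slot's edges at about -9 and +9 mm, so it was centred before I fetched the bar.
- **Bar:** I took the steel bar with the black grip from its rest and laid it across the cheeks with its tooth in the slot, then let go. After tightening, the top camera put its grip top at 261 mm and its bar top at about 214.5 mm, against nominal 261 and 215 mm. The scene camera read 1–2 mm lower and put the bar 4–5 mm off in x, which I took to be its oblique view.
- **Locknut:** I pushed the far arm down until the force rose from about 6 to 34 N. The arm then lay at about -20°, which matches the 0.35 rad expected at the stop. A line fit to the few scene-camera points on the near arm gave only -12°.
- **Bystanders:** The build platform, jar and scraper looked unmoved in the last picture, by eye only. The platform and jar were only partly in view, and I did not measure any of the three again. The arm finished well clear of everything.

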